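Run a fingertip along the curved pattern clamp

ROBOT

A 6-joint arm with a two-finger parallel gripper is mounted at the origin on the work surface. World frame = base frame: x ahead of the robot, y to its left, z up, the work surface at z = 0. Lengths are in mm, angles in rad, forces in N, time in s.
With the tool pointing down it reaches from about 375 to 975 mm from the base axis. Payload 3.8 kg.
Tool frame: the origin (TCP) lies between the finger pads; the fingertips stand 8 mm ahead of it and the grasp point (between the pads) lies 11 mm behind it (ctrl.tip_extent is the distance from the TCP to the fingertips, in mm); z points along the fingers, x is the direction in which the jaws open and shut, and the axes are right-handed (so a half turn about z gives the same grasp; the last joint's range is limited). The gripper opens to 85 mm and grips with 20 to 120 N. Pads are 22 mm wide; open, the fingers measure 114 mm over their backs; the gripper's body (76 mm by 85 mm) begins 54 mm behind the grasp point. The pads swing forward as they close: fully open they stand 13 mm farther back than shut.
Start: joints at [1.072, 0.264, 1.604, -0, 1.274, -0.037], TCP at [300.75, 604.291, 239.28] pointing down, gripper open.
Joint ranges: [-2.63, 2.63], [-0.94, 2.18], [0.31, 2.57], [-1.31, 4.45], [0, 2.66], [-2.55, 2.55]. Speed limits (rad/s): [2.57, 2.57, 3.14, 3.14, 3.14, 3.14].

INTERFACE

Orientations are given as a rotation vector (axis times angle).
In Python, from bench import ctrl gives the robot as it stands.
- The arm moves only by the tool play_rows, never from a script. Its argument "steps" is a list of rows, each a list of 5 numbers: the shift along the tool's x, y, z in mm, then the turn about the tool's z in rad, then the finger opening in mm, from 0 to 85.4. In form: [[tx, ty, tz, yaw, hand], ...]. A call has 1 to 20 rows; each row shifts and turns the pose as measured when the row begins, along the tool's axes as they then stand; what a row does not reach is not made up. A row lasts 1/12 s, in which the tool goes at most 41.7 mm and 7.16 degrees, less where a joint would pass 70% of its speed; a pose out of reach is approached as far as the arm can. A call with a gripper value outside its range is refused whole. The fingers move at their own pace and stop on an object; the grip force is fixed at half the most. Time passes only in rows, so rows that do not move let the fingers close. It gives the time, the measured TCP pose, the force and the opening at its end, in the units of the state.
- ctrl.observe(): the state, without advancing time (a new reading comes with each control period).
- ctrl.grab_frame(name): name is "scene" or "side" or "wrist"; returns a dict with "image" (400x640x3 uint8, blue, green, red), "z_map" (400x640 float32, mm along the optical axis (not along the pixel's ray), 0 where there is no reading), "intrinsics" (3x3 intrinsics, pixels), "position" and "attitude" of the camera in the world. Camera axes: x right, y down, z forward; pixel columns grow to the right and rows downward; lengths in mm; the calibration is good to about 2 mm. A picture is of the moment at which its call begins.
- ctrl.hand_in(): hands the job in, once; it reports no verdict.
The state is a dict: "t": time; "joint_positions": joint angles; "qvel": joint speeds; "joint_torque": joint torques, N m; "tool_pos": TCP position; "orientation": TCP orientation; "force": force on the tool from outside, world axes, zero at the start; "wrist_torque": the same for the moment, N m; "opening": finger opening in mm.
Only numpy, scipy, OpenCV 4.12 (cv2) and the standard library are available. Lean on these libraries where they do the work, as an engineer would, in place of code of your own. Each camera call takes 0.05 s, during which the arm holds its last target. There are 200 camera calls.

TASK

Snap the curved pattern clamp shut: put your closed fingertips on the pad next to the round pin and run them lightly along the curved row of pads to the one next to the square block, pressing every pad fully home in turn, in one pass without taking the fingers away from the row until the last pad is home. Do not press hard, then take the hand clear. Leave the steel weight, the spool and the jar where they are.

Things in the scene. Friction and masses are not known exactly. Their poses are not given: they have to be found in the camera images.
- rail: curved flat aluminium clamp bar, 46 mm wide, 10 mm high, fixed, with six black press-down pads in an arc of radius 220 mm. Origin on the table under the middle of the row; x to the hollow side (white card there), y along the row from pad 1 to pad 6, z up. Pad centres (x, y) here: 1 and 6 (25, -/+102), 2 and 5 (9, -/+62), 3 and 4 (1, -/+21) mm
- pin: round steel pin, 20 mm diameter, 20 mm high, standing on one end of the bar about 58 mm beyond the centre of the end pad; it marks the end to start from. Origin: centre of its underside (10 mm above the table)
- block: square steel block 26 x 26 x 20 mm high standing on the other end of the bar, 58 mm beyond the centre of the end pad; it marks the end to finish at. Origin: centre of its underside (10 mm above the table)
- pad1 (a joint): how far pad 1 is pressed down, 0 (fully up) to 0.006 m (fully home, on its stop). About 2.5 N moves it straight down; it has no spring and stays where it is left. The whole row sits on a rubber cushion that then gives 1 mm per 8 N
- pad1_top (a point): middle of the top of pad 1 (moves with it): 27 mm above the table when fully up, 21 mm when home. Pad 40 mm long along the row, 30 mm across, 2 mm from the next; the middle 12 mm of its length is flat, both ends slope down 9 mm (33 degrees), so fingertips sliding along the row at the height of the home pads ride up the slopes and press the next pad down
- pad2 (a joint): how far pad 2 is pressed down, 0 (fully up) to 0.006 m (fully home, on its stop). About 2.5 N moves it straight down; it has no spring and stays where it is left. The whole row sits on a rubber cushion that then gives 1 mm per 8 N
- pad2_top (a point): middle of the top of pad 2 (moves with it): 27 mm above the table when fully up, 21 mm when home. Pad 40 mm long along the row, 30 mm across, 2 mm from the next; the middle 12 mm of its length is flat, both ends slope down 9 mm (33 degrees), so fingertips sliding along the row at the height of the home pads ride up the slopes and press the next pad down
- pad3 (a joint): how far pad 3 is pressed down, 0 (fully up) to 0.006 m (fully home, on its stop). About 2.5 N moves it straight down; it has no spring and stays where it is left. The whole row sits on a rubber cushion that then gives 1 mm per 8 N
- pad3_top (a point): middle of the top of pad 3 (moves with it): 27 mm above the table when fully up, 21 mm when home. Pad 40 mm long along the row, 30 mm across, 2 mm from the next; the middle 12 mm of its length is flat, both ends slope down 9 mm (33 degrees), so fingertips sliding along the row at the height of the home pads ride up the slopes and press the next pad down
- pad4 (a joint): how far pad 4 is pressed down, 0 (fully up) to 0.006 m (fully home, on its stop). About 2.5 N moves it straight down; it has no spring and stays where it is left. The whole row sits on a rubber cushion that then gives 1 mm per 8 N
- pad4_top (a point): middle of the top of pad 4 (moves with it): 27 mm above the table when fully up, 21 mm when home. Pad 40 mm long along the row, 30 mm across, 2 mm from the next; the middle 12 mm of its length is flat, both ends slope down 9 mm (33 degrees), so fingertips sliding along the row at the height of the home pads ride up the slopes and press the next pad down
- pad5 (a joint): how far pad 5 is pressed down, 0 (fully up) to 0.006 m (fully home, on its stop). About 2.5 N moves it straight down; it has no spring and stays where it is left. The whole row sits on a rubber cushion that then gives 1 mm per 8 N
- pad5_top (a point): middle of the top of pad 5 (moves with it): 27 mm above the table when fully up, 21 mm when home. Pad 40 mm long along the row, 30 mm across, 2 mm from the next; the middle 12 mm of its length is flat, both ends slope down 9 mm (33 degrees), so fingertips sliding along the row at the height of the home pads ride up the slopes and press the next pad down
- pad6 (a joint): how far pad 6 is pressed down, 0 (fully up) to 0.006 m (fully home, on its stop). About 2.5 N moves it straight down; it has no spring and stays where it is left. The whole row sits on a rubber cushion that then gives 1 mm per 8 N
- pad6_top (a point): middle of the top of pad 6 (moves with it): 27 mm above the table when fully up, 21 mm when home. Pad 40 mm long along the row, 30 mm across, 2 mm from the next; the middle 12 mm of its length is flat, both ends slope down 9 mm (33 degrees), so fingertips sliding along the row at the height of the home pads ride up the slopes and press the next pad down
- weight: loose pattern weight: black square steel tube, 200 mm long (its y axis), 30 x 30 mm, lying beyond the hollow side of the clamp, not part of the job. Origin: centre of its underside
- spool: loose wooden spool, 40 mm diameter, 52 mm high, standing, not part of the job. Origin: centre of its underside
- jar: loose closed pin jar, 48 mm diameter, 55 mm high, standing, not part of the job. Origin: centre of its underside

How it is judged (in metres and radians):
On the way, in this order (a step that is already met when the one before it is completed fails the run):
1. the pad next to the round pin is pressed home while the other half of the row is still up (((horizontal distance between pin and pad6_top below 0.09 m and value of joint pad6 above 0.004 m and value of joint each of pad3, pad2, pad1 below 0.003 m) or (horizontal distance between pin and pad1_top below 0.09 m and value of joint pad1 above 0.004 m and value of joint each of pad4, pad5, pad6 below 0.003 m))), for 0.1 s.
2. the first three pads are home while the last pad is still up (((horizontal distance between pin and pad6_top below 0.09 m and value of joint each of pad6, pad5, pad4 above 0.004 m and value of joint pad1 below 0.003 m) or (horizontal distance between pin and pad1_top below 0.09 m and value of joint each of pad1, pad2, pad3 above 0.004 m and value of joint pad6 below 0.003 m))), for 0.1 s.
At the end, for the whole second after the job is handed in: all six pads are pressed down at least 4 of their 6 mm, and the weight, spool and jar are within 8 mm of where they stood (value of joint each of pad1, pad2, pad3, pad4, pad5, pad6 above 0.004 m and distance of each of weight, spool, jar from where it was at the start of the episode below 0.008 m); the robot touches nothing.
It fails at once if a pad is pressed home (4 mm) while the one before it in the row, counted from the round pin, is still up (less than 2.5 mm) ((horizontal distance between pin and pad6_top below 0.09 m and ((value of joint pad5 above 0.004 m and value of joint pad6 below 0.0025 m) or (value of joint pad4 above 0.004 m and value of joint pad5 below 0.0025 m) or (value of joint pad3 above 0.004 m and value of joint pad4 below 0.0025 m) or (value of joint pad2 above 0.004 m and value of joint pad3 below 0.0025 m) or (value of joint pad1 above 0.004 m and value of joint pad2 below 0.0025 m))) or (horizontal distance between pin and pad1_top below 0.09 m and ((value of joint pad2 above 0.004 m and value of joint pad1 below 0.0025 m) or (value of joint pad3 above 0.004 m and value of joint pad2 below 0.0025 m) or (value of joint pad4 above 0.004 m and value of joint pad3 below 0.0025 m) or (value of joint pad5 above 0.004 m and value of joint pad4 below 0.0025 m) or (value of joint pad6 above 0.004 m and value of joint pad5 below 0.0025 m)))).
It fails at once if the hand is taken away from the row (fingertips more than about 20 mm above the pads) after the first pad is home and before the last one is ((horizontal distance between pin and pad6_top below 0.09 m and value of joint pad6 above 0.004 m and value of joint pad1 below 0.004 m and height (world z) of the grasp point above 0.065 m) or (horizontal distance between pin and pad1_top below 0.09 m and value of joint pad1 above 0.004 m and value of joint pad6 below 0.004 m and height (world z) of the grasp point above 0.065 m)).
It fails at once if the fingers press the clamp with more than 50 N (contact force between the fingers and rail above 50 N).
It fails at once if the weight, spool or jar is shifted or lifted by more than 8 mm (distance of any of weight, spool, jar from where it was at the start of the episode above 0.008 m).
It also fails if it takes over 42 s, if anything falls off the work surface, if the arm or the gripper's body presses on something with over 40 N, if the wrist force passes 120 N, or if a joint passes its speed limit or range.

## Working session

There is one attempt and no reset: what is moved stays moved. The work goes in short steps, Python scripts to look and compute and a tool call to move; the robot and the scene stay as the last step left them, time stands still between calls to the robot, and variables do not carry over. Pictures are saved under pics/ and viewed, about 8 in all and at most 12, crops included, and the job is handed in when it is done.

Besides the shell and the picture viewer there is one more tool, called as name(argument=value, ...) on one line, values as JSON. play_rows: Moves the arm, as the interface text tells. Its arguments: {"type":"object","properties":{"steps":{"type":"array"}},"required":["steps"]}

```bash
mkdir -p pics
cat > h.py <<'E'
import numpy as np, cv2
from scipy.spatial.transform import Rotation as R
from bench import ctrl
def cam(n):
    f=ctrl.grab_frame(n); a=np.array(f["attitude"],float)
    M=a if a.shape==(3,3) else (R.from_rotvec(a).as_matrix() if a.size==3 else R.from_quat(a).as_matrix())
    return f["image"],f["z_map"],np.array(f["intrinsics"]),np.array(f["position"],float),M
def world(zm,K,p,M):
    v,u=np.mgrid[:zm.shape[0],:zm.shape[1]]
    c=np.stack([(u-K[0,2])/K[0,0]*zm,(v-K[1,2])/K[1,1]*zm,zm],-1)
    return c@M.T+p
def ray(u,v,z,K,p,M):
    d=M@np.array([(u-K[0,2])/K[0,0],(v-K[1,2])/K[1,1],1]); return p+d*(z-p[2])/d[2]
E
python3 - <<'E'
from h import *
print(ctrl.observe())
f=ctrl.grab_frame("scene");print(f["attitude"],f["position"],f["intrinsics"])
cv2.imwrite("pics/a.png",f["image"])
f=ctrl.grab_frame("side");print(f["attitude"],f["position"]);cv2.imwrite("pics/b.png",f["image"])
E
```

```text
{'t': 0.0, 'joint_positions': array([ 1.07209386e+00,  2.64745579e-01,  1.60535561e+00,  1.19103459e-05,
        1.27370174e+00, -3.69029854e-02]), 'qvel': array([-4.03976277e-04, -3.51198002e-04,  5.60807107e-04,  1.59892680e-04,
        8.53169135e-04, -8.53163313e-05]), 'joint_torque': array([ 2.94897793e-03, -5.15115809e+01, -3.67313218e+01, -1.44057440e-04,
        1.31374178e-02,  8.64453682e-06]), 'tool_pos': array([300.41590105, 603.67649376, 237.97704177]), 'orientation': array([ 2.66995128,  1.65352572, -0.00302491]), 'force': array([-0.46539538,  0.37885099,  0.24407934]), 'wrist_torque': array([-0.00695367, -0.06890826,  0.01583114]), 'opening': 85.62310700574652}
[-1.37691668 -1.91666881  1.00477293] [1049.25204503  197.2505995   425.58581222] [[369.94210231   0.         320.61975834]
 [  0.         369.94210231 204.87018069]
 [  0.           0.           1.        ]]
[-2.21434089  0.88358782 -0.33632476] [ 209.53195639 -346.92122439  540.28530615]
```

View pics/a.png

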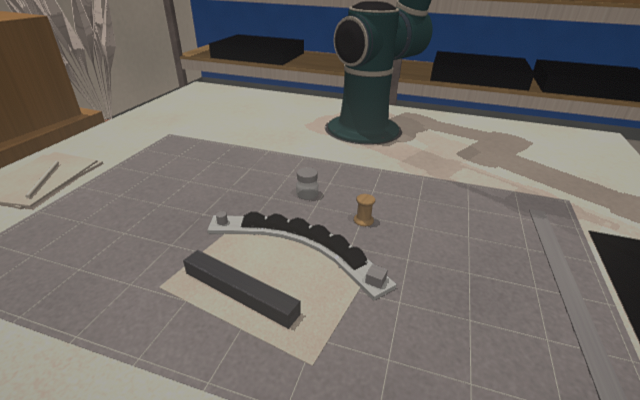

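View pics/b.png

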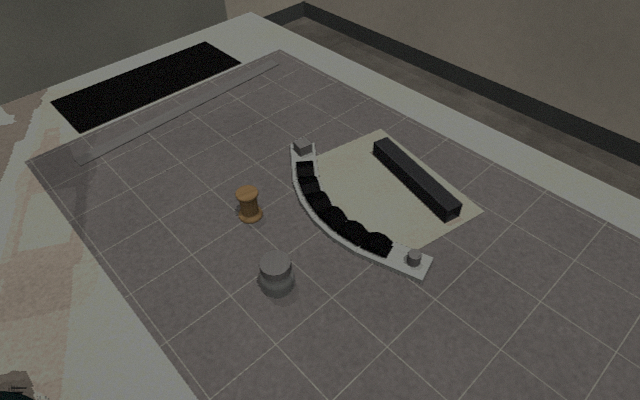

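```bash
cat > m.py <<'E'
from h import *
for n,box in (("scene",(205,205,400,300)),("side",(285,135,440,285))):
    im,zm,K,p,M=cam(n); W=world(zm,K,p,M)
    x0,y0,x1,y1=box; s=np.zeros(zm.shape,bool); s[y0:y1,x0:x1]=1
    g=cv2.cvtColor(im,cv2.COLOR_BGR2GRAY).astype(int)
    Z=W[...,2]; flat=s&(zm>0)&(g>60)&(abs(Z)<6); print(n,"table z",np.median(Z[flat]))
    for nm,(u,v) in dict(scene=dict(pin=(222,218),block=(377,272),spool=(365,200),jar=(307,175)),side=dict(pin=(414,254),block=(302,146),spool=(246,193),jar=(275,260)))[n].items():
        Q=W[v-14:v+15,u-14:u+15].reshape(-1,3); lim={'pin':(26,34),'block':(26,34),'spool':(46,58),'jar':(48,60)}[nm]
        q=Q[(Q[:,2]>lim[0])&(Q[:,2]<lim[1])]; print(nm,(u,v),ray(u,v,{'pin':30,'block':30,'spool':52,'jar':55}[nm],K,p,M).round(0),len(q),(q.min(0)+q.max(0))[:2]/2 if len(q) else '',np.ptp(q,0) if len(q) else '')
    pad=s&(g<45)&(Z>14)&(Z<32)
    nc,lab,st,ce=cv2.connectedComponentsWithStats(pad.astype(np.uint8)); k=1+st[1:,4].argmax(); P=W[lab==k]
    print("pads",len(P),P.min(0).round(),P.max(0).round(),np.percentile(P[:,2],[5,50,95,99]))
    top=P[P[:,2]>P[:,2].max()-40]; np.save(n+"_p.npy",P)
    # circle fit to pad tops
    T=P[P[:,2]>24.5]; A=np.c_[2*T[:,:2],np.ones(len(T))]; c=np.linalg.lstsq(A,(T[:,:2]**2).sum(1),rcond=None)[0]
    r=np.sqrt(c[2]+c[0]**2+c[1]**2); a=np.degrees(np.arctan2(T[:,1]-c[1],T[:,0]-c[0]))%360
    print("circle",c[:2],r,"angles",np.histogram(a,40))
E
python3 m.py
```

```text
scene table z 1.1650283191780773
pin (222, 218) [ 586. -132.   30.] 67 [ 574.5044143  -141.72984777] [17.17183892 18.13576562  4.78965902]
block (377, 272) [630. 160.  30.] 235 [627.67706694 159.04156455] [30.69091917 28.95324536  6.32076249]
spool (365, 200) [473. 105.  52.] 184 [465.36272366 104.43158675] [35.26292452 34.29927175  7.48456181]
jar (307, 175) [425. -26.  55.] 216 [411.22177003 -32.14566024] [43.45770206 42.53116084  8.78063628]
pads 143 [ 533. -103.   14.] [576. -27.  26.] [16.08519985 20.69956167 25.68813214 26.12148474]
circle [562.15754573 -63.69647945] 29.21472271754186 angles (array([2, 1, 2, 1, 1, 0, 1, 0, 0, 0, 0, 0, 0, 0, 0, 0, 0, 0, 0, 0, 0, 0,
       0, 0, 0, 0, 0, 0, 0, 0, 1, 3, 1, 2, 2, 1, 1, 0, 1, 1]), array([135.04761193, 138.11996742, 141.19232292, 144.26467841,
       147.33703391, 150.4093894 , 153.48174489, 156.55410039,
       159.62645588, 162.69881137, 165.77116687, 168.84352236,
       171.91587786, 174.98823335, 178.06058884, 181.13294434,
       184.20529983, 187.27765532, 190.35001082, 193.42236631,
       196.49472181, 199.5670773 , 202.6394
[... 1035 characters left out ...]
9, 44, 18,  1,
        0,  0,  9, 52, 60, 28]), array([121.79647577, 124.17315575, 126.54983572, 128.9265157 ,
       131.30319567, 133.67987565, 136.05655563, 138.4332356 ,
       140.80991558, 143.18659555, 145.56327553, 147.93995551,
       150.31663548, 152.69331546, 155.06999543, 157.44667541,
       159.82335539, 162.20003536, 164.57671534, 166.95339531,
       169.33007529, 171.70675527, 174.08343524, 176.46011522,
       178.83679519, 181.21347517, 183.59015515, 185.96683512,
       188.3435151 , 190.72019507, 193.09687505, 195.47355503,
       197.850235  , 200.22691498, 202.60359495, 204.98027493,
       207.35695491, 209.73363488, 212.11031486, 214.48699483,
       216.86367481]))
```

```bash
cat > fit.py <<'E'
from h import *
P=np.load("side_p.npy"); T=P[P[:,2]>24.8]
T=T[np.argsort(T[:,1])]
pin=np.array([572.,-142.5]);blk=np.array([626.5,158.4])
L=np.array([[25,-102],[9,-62],[1,-21],[1,21],[9,62],[25,102.]])
def rigid(A,B):
    a,b=A.mean(0),B.mean(0);U,_,V=np.linalg.svd((A-a).T@(B-b));r=V.T@np.diag([1,np.sign(np.linalg.det(V.T@U.T))])@U.T
    return r,b-r@a
r,t=rigid(np.array([[51.9,-153.4],[51.9,153.4]]),np.array([pin,blk]))
print("from pin/block",t,np.degrees(np.arctan2(r[1,0],r[0,0])))
for _ in range(4):
    C=L@r.T+t; d=np.linalg.norm(T[:,None,:2]-C,axis=2);k=d.argmin(1)
    m=np.array([T[(k==i)&(d[:,i]<25)][:,:2].mean(0) for i in range(6)])
    r,t=rigid(L,m)
print("from pads",t,np.degrees(np.arctan2(r[1,0],r[0,0])));print("res",(m-(L@r.T+t)).round(1).tolist(),[int((k==i).sum()) for i in range(6)])
print((L@r.T+t).round(1).tolist())
print("pin/block predicted",(np.array([[51.9,-153.4],[51.9,153.4]])@r.T+t).round(1))
im,zm,K,p,M=cam("side");W=world(zm,K,p,M)
s=np.zeros(zm.shape,bool);s[130:230,370:465]=1
q=W[s&(W[...,2]>26)&(W[...,2]<36)][:,:2]; print("weight",cv2.minAreaRect(q.astype(np.float32)))
E
python3 fit.py
```

```text
from pin/block [548.18091748  17.19980059] -10.266301827799555
from pads [546.68088239  15.92544134] -10.126519168086245
res [[-0.1, 0.6], [0.1, -0.0], [0.4, 0.1], [-0.1, -0.4], [0.1, 0.9], [-0.4, -1.2]] [125, 86, 122, 115, 85, 93]
[[553.4, -88.9], [544.6, -46.7], [544.0, -4.9], [551.4, 36.4], [566.4, 75.4], [589.2, 111.9]]
pin/block predicted [[ 570.8 -144.2]
 [ 624.7  157.8]]
weight ((709.57958984375, -32.287994384765625), (201.75291442871094, 33.20951461791992), 76.8337173461914)
```

play_rows(steps=[[-24, 25, 0, 0, 0], [-24, 25, 0, 0, 0], [-24, 25, 0, 0, 0], [-24, 25, 0, 0, 0], [-24, 25, 0, 0, 0], [-24, 25, 0, 0, 0], [-24, 25, 0, 0, 0], [-24, 25, 0, 0, 0], [-24, 25, 0, 0, 0], [-24, 25, 0, 0, 0], [-24, 25, 0, 0, 0], [-24, 25, 0, 0, 0], [-24, 25, 0, 0, 0], [-24, 25, 0, 0, 0], [-24, 25, 0, 0, 0], [-24, 25, 0, 0, 0], [-24, 25, 0, 0, 0], [-24, 25, 0, 0, 0], [0, 0, 0, 0, 0], [0, 0, 0, 0, 0]])

```text
t: 1.92
tool_pos: [518.7, -9.2, 236.9]
orientation: [2.664, 1.659, 0.006]
force: [0.6, 0.6, -0.2]
opening: -0.1
```

```bash
cat > st.py <<'E'
from h import *
import sys
# usage: st.py  -> pose, error to each pad in rail frame, tool-frame move to a rail arc angle target
t0=np.array([547.3,16.5]);A=np.radians(-10.2)
Rr=np.array([[np.cos(A),-np.sin(A)],[np.sin(A),np.cos(A)]])
o=ctrl.observe();p=o['tool_pos'];M=R.from_rotvec(o['orientation']).as_matrix()
yaw=np.degrees(np.arctan2(M[1,0],M[0,0]))
l=Rr.T@(p[:2]-t0); ang=np.degrees(np.arctan2(l[1],220-l[0])); rad=np.hypot(l[1],220-l[0])
tan=90-ang-10.2
print("t",round(o['t'],2),"tcp",p.round(1),"tip z",round(p[2]-ctrl.tip_extent,1),"F",o['force'].round(1),"open",round(o['opening'],1),"tilt",M[:,2].round(3))
print("arc ang %.1f (pads -27.6..27.6, spacing 11.04) radius err %.1f  toolx %.1f tangent %.1f -> yaw cmd %.3f"%(ang,rad-220,yaw,tan,np.radians(yaw-tan)))
if len(sys.argv)>1:
    a=np.radians(float(sys.argv[1])); g=t0+Rr@np.array([220-220*np.cos(a),220*np.sin(a)])
    d=np.array([*(g-p[:2]),0]); print("goal",g.round(1),"tool move",(M.T@d).round(1))
E
python3 st.py -27.6
```

```text
t 1.92 tcp [518.7  -9.2 236.9] tip z 228.9 F [ 0.6  0.6 -0.2] open -0.1 tilt [ 0.005 -0.    -1.   ]
arc ang -7.1 (pads -27.6..27.6, spacing 11.04) radius err 25.5  toolx 63.8 tangent 86.9 -> yaw cmd -0.403
goal [553.9 -88.2] tool move [-55.5  66.4   0.2]
```

play_rows(steps=[[-20, 24, 0, 0, 0], [-20, 24, 0, 0, 0], [-16, 18, 0, 0, 0], [0, 0, 18, -0.11, 0], [0, 0, 18, -0.11, 0], [0, 0, 18, -0.11, 0], [0, 0, 18, -0.11, 0], [0, 0, 18, -0.11, 0], [0, 0, 18, -0.11, 0], [0, 0, 18, -0.1, 0], [0, 0, 18, 0, 0], [0, 0, 18, 0, 0], [0, 0, 0, 0, 0], [0, 0, 0, 0, 0]])

```text
t: 3.08
tool_pos: [555.6, -75.4, 70.8]
orientation: [1.79, 2.577, 0.013]
force: [-0.2, 0.2, 0.8]
opening: 0.0
```

```bash
python3 st.py -27.6
python3 - <<'E'
from h import *
a=[cam(n)[0] for n in ("scene","side")]
cv2.imwrite("pics/c.png",np.hstack([cv2.resize(a[0][170:310,200:400],None,fx=2,fy=2.5),cv2.resize(a[1][110:285,270:470],None,fx=2,fy=2)]))
E
```

```text
t 3.08 tcp [555.6 -75.4  70.8] tip z 62.8 F [-0.2  0.2  0.8] open 0.0 tilt [ 0.008  0.004 -1.   ]
arc ang -24.5 (pads -27.6..27.6, spacing 11.04) radius err -5.1  toolx 110.4 tangent 104.3 -> yaw cmd 0.107
goal [553.9 -88.2] tool move [-11.4  -6.1  -0.1]
```

View pics/c.png

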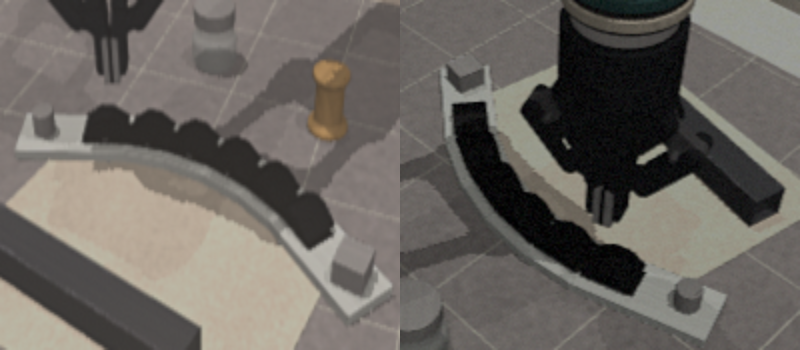

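play_rows(steps=[[-6, -3, 5, 0, 0], [-6, -3, 5, 0, 0], [0, 0, 8, -0.03, 0], [0, 0, 8, 0, 0], [0, 0, 5, 0, 0], [0, 0, 0, 0, 0], [0, 0, 0, 0, 0]])

```text
t: 3.77
tool_pos: [559.9, -92.6, 44.6]
orientation: [1.746, 2.591, 0.019]
force: [0.2, -0.6, -0.0]
opening: 0.1
```

```bash
python3 st.py -27.6
```

```text
t 3.77 tcp [559.9 -92.6  44.6] tip z 36.6 F [ 0.2 -0.6 -0. ] open 0.1 tilt [ 0.021  0.001 -1.   ]
arc ang -29.2 (pads -27.6..27.6, spacing 11.04) radius err -4.4  toolx 112.1 tangent 109.0 -> yaw cmd 0.054
goal [553.9 -88.2] tool move [ 6.3 -4.  -0.1]
```

play_rows(steps=[[2, -4, 0, 0.04, 0], [0, 0, 0, 0, 0], [0, 0, 2, 0, 0], [0, 0, 0, 0, 0], [0, 0, 0, 0, 0], [0, 0, 0, 0, 0]])

```text
t: 4.27
tool_pos: [556.8, -92.9, 43.4]
orientation: [1.796, 2.554, 0.021]
force: [-0.1, 0.4, 0.7]
opening: 0.2
```

```bash
python3 st.py -27.6;python3 st.py -27.6
python3 - <<'E'
from h import *
im,zm,K,p,M=cam("wrist"); print(p,M.round(2)); cv2.imwrite("pics/d.png",im)
E
```

```text
t 4.27 tcp [556.8 -92.9  43.4] tip z 35.4 F [-0.1  0.4  0.7] open 0.2 tilt [ 0.023  0.    -1.   ]
arc ang -29.0 (pads -27.6..27.6, spacing 11.04) radius err -1.3  toolx 109.8 tangent 108.8 -> yaw cmd 0.017
goal [553.9 -88.2] tool move [ 5.4 -1.1 -0.1]
t 4.27 tcp [556.8 -92.9  43.4] tip z 35.4 F [-0.1  0.4  0.7] open 0.2 tilt [ 0.023  0.    -1.   ]
arc ang -29.0 (pads -27.6..27.6, spacing 11.04) radius err -1.3  toolx 109.8 tangent 108.8 -> yaw cmd 0.017
goal [553.9 -88.2] tool move [ 5.4 -1.1 -0.1]
[ 483.45582043 -117.87788113  177.16020028] [[-0.34  0.89  0.3 ]
 [ 0.94  0.32  0.1 ]
 [-0.01  0.32 -0.95]]
```

View pics/d.png

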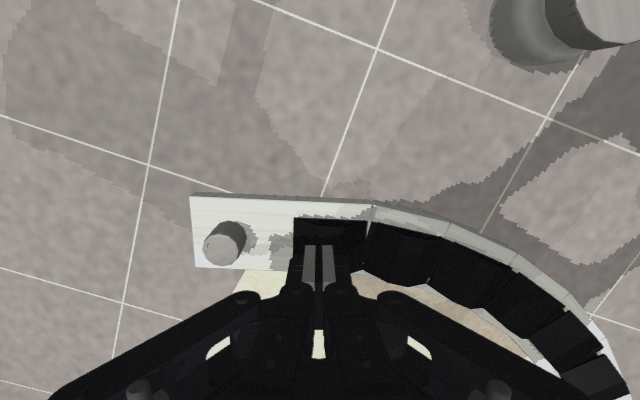

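play_rows(steps=[[5, -1, 2, 0.02, 0], [0, 0, 2, 0, 0], [0, 0, 2, 0, 0], [0, 0, 0, 0, 0], [0, 0, 0, 0, 0]])

```text
t: 4.73
tool_pos: [555.4, -88.7, 37.6]
orientation: [1.819, 2.537, 0.022]
force: [0.6, 0.5, -1.0]
opening: -0.2
```

```bash
python3 st.py -27.6
```

```text
t 4.73 tcp [555.4 -88.7  37.6] tip z 29.6 F [ 0.6  0.5 -1. ] open -0.2 tilt [ 0.025 -0.    -1.   ]
arc ang -27.8 (pads -27.6..27.6, spacing 11.04) radius err -1.3  toolx 108.7 tangent 107.6 -> yaw cmd 0.019
goal [553.9 -88.2] tool move [ 0.9 -1.3 -0. ]
```

play_rows(steps=[[0.5, -1, 2, 0, 0], [0, 0, 2, 0, 0], [0, 0, 2, 0, 0], [0, 0, 0, 0, 0]])

```text
t: 5.07
tool_pos: [554.7, -88.8, 31.5]
orientation: [1.818, 2.537, 0.023]
force: [-1.8, 1.3, 1.6]
opening: -0.3
```

```bash
python3 st.py -27.6
```

```text
t 5.07 tcp [554.7 -88.8  31.5] tip z 23.5 F [-1.8  1.3  1.6] open -0.3 tilt [ 0.025 -0.    -1.   ]
arc ang -27.8 (pads -27.6..27.6, spacing 11.04) radius err -0.6  toolx 108.7 tangent 107.6 -> yaw cmd 0.020
goal [553.9 -88.2] tool move [ 0.8 -0.6 -0. ]
```

play_rows(steps=[[0, 0, 1.5, 0, 0], [0, 0, 1.5, 0, 0], [0, 0, 0.5, 0, 0], [0, 0, 0, 0, 0]])

```text
t: 5.4
tool_pos: [554.9, -88.8, 28.3]
orientation: [1.818, 2.537, 0.023]
force: [-2.2, 1.3, 4.0]
opening: -0.1
```

```bash
python3 st.py -27.6
```

```text
t 5.4 tcp [554.9 -88.8  28.3] tip z 20.3 F [-2.2  1.3  4. ] open -0.1 tilt [ 0.025 -0.    -1.   ]
arc ang -27.8 (pads -27.6..27.6, spacing 11.04) radius err -0.8  toolx 108.7 tangent 107.6 -> yaw cmd 0.019
goal [553.9 -88.2] tool move [ 0.9 -0.7 -0. ]
```

play_rows(steps=[[0, 0, 0.6, 0, 0], [0, 0, 0.3, 0, 0], [0, 0, 0, 0, 0]])

```text
t: 5.65
tool_pos: [554.9, -88.9, 28.2]
orientation: [1.818, 2.537, 0.022]
force: [-2.0, 1.4, 3.5]
opening: -0.0
```

```bash
python3 st.py -27.6
```

```text
t 5.65 tcp [554.9 -88.9  28.2] tip z 20.2 F [-2.   1.4  3.5] open -0.0 tilt [ 0.024 -0.    -1.   ]
arc ang -27.8 (pads -27.6..27.6, spacing 11.04) radius err -0.8  toolx 108.7 tangent 107.6 -> yaw cmd 0.019
goal [553.9 -88.2] tool move [ 0.9 -0.8 -0. ]
```

play_rows(steps=[[0, 0, 1.2, 0, 0], [0, 0, 1.2, 0, 0], [0, 0, 0.3, 0, 0]])

```text
t: 5.9
tool_pos: [555.0, -88.9, 27.5]
orientation: [1.819, 2.538, 0.022]
force: [-4.0, 1.2, 8.5]
opening: -0.2
```

```bash
python3 st.py -16.56
```

```text
t 5.9 tcp [555.  -88.9  27.5] tip z 19.5 F [-4.   1.2  8.5] open -0.2 tilt [ 0.024  0.    -1.   ]
arc ang -27.8 (pads -27.6..27.6, spacing 11.04) radius err -0.8  toolx 108.7 tangent 107.6 -> yaw cmd 0.019
goal [545.2 -46.8] tool move [42.9  4.3 -0.2]
```

play_rows(steps=[[3, -0.3, 0.2, 0.02, 0], [4, -0.3, 0.2, 0.02, 0], [4, 0, 0.2, 0.018, 0], [4, 0, 0.2, 0.018, 0], [4, 0, 0.3, 0.018, 0]])

```text
t: 6.32
tool_pos: [553.1, -73.4, 28.3]
orientation: [1.935, 2.438, 0.026]
force: [0.0, 0.2, 0.6]
opening: -0.2
```

```bash
python3 st.py -16.56
```

```text
t 6.32 tcp [553.1 -73.4  28.3] tip z 20.3 F [0.  0.2 0.6] open -0.2 tilt [ 0.033 -0.005 -0.999]
arc ang -23.8 (pads -27.6..27.6, spacing 11.04) radius err -3.2  toolx 103.1 tangent 103.6 -> yaw cmd -0.008
goal [545.2 -46.8] tool move [27.7 -1.7 -0.4]
```

play_rows(steps=[[4, -0.8, 0.6, 0.016, 0], [4, -0.8, 0.6, 0.016, 0], [4, -0.6, 0.5, 0.016, 0], [4, -0.4, 0.5, 0.016, 0]])

```text
t: 6.65
tool_pos: [550.1, -60.8, 26.5]
orientation: [2.009, 2.366, 0.027]
force: [1.5, -6.6, 2.8]
opening: 0.0
```

```bash
python3 st.py -16.56
```

```text
t 6.65 tcp [550.1 -60.8  26.5] tip z 18.5 F [ 1.5 -6.6  2.8] open 0.0 tilt [ 0.04  -0.011 -0.999]
arc ang -20.4 (pads -27.6..27.6, spacing 11.04) radius err -2.8  toolx 99.3 tangent 100.2 -> yaw cmd -0.015
goal [545.2 -46.8] tool move [14.6 -2.6 -0.3]
```

play_rows(steps=[[4, -0.8, -0.5, 0.014, 0], [4, -0.8, -0.5, 0.014, 0], [4, -0.6, -0.3, 0.014, 0]])

```text
t: 6.9
tool_pos: [548.8, -52.3, 29.1]
orientation: [2.055, 2.315, 0.028]
force: [-0.3, -0.0, 0.3]
opening: -0.0
```

```bash
python3 st.py -16.56
```

```text
t 6.9 tcp [548.8 -52.3  29.1] tip z 21.1 F [-0.3 -0.   0.3] open -0.0 tilt [ 0.046 -0.017 -0.999]
arc ang -18.1 (pads -27.6..27.6, spacing 11.04) radius err -2.9  toolx 96.8 tangent 97.9 -> yaw cmd -0.019
goal [545.2 -46.8] tool move [ 5.8 -2.9 -0.3]
```

play_rows(steps=[[5, -1.5, 0.8, 0, 0], [3, -1.5, 0.8, 0, 0], [0, -0.5, 1, 0, 0], [0, 0, 0.6, 0, 0]])

```text
t: 7.23
tool_pos: [546.3, -44.1, 27.8]
orientation: [2.05, 2.313, 0.03]
force: [-2.8, -3.0, 7.5]
opening: 0.2
```

```bash
python3 st.py -16.56
```

```text
t 7.23 tcp [546.3 -44.1  27.8] tip z 19.8 F [-2.8 -3.   7.5] open 0.2 tilt [ 0.051 -0.019 -0.999]
arc ang -15.9 (pads -27.6..27.6, spacing 11.04) radius err -1.4  toolx 96.8 tangent 95.7 -> yaw cmd 0.020
goal [545.2 -46.8] tool move [-2.5 -1.5 -0. ]
```

play_rows(steps=[[5, -0.6, 0.3, 0.024, 0], [5, -0.6, 0.3, 0.024, 0], [5, -0.6, 0.2, 0.024, 0], [5, -0.6, 0.2, 0.024, 0]])

```text
t: 7.57
tool_pos: [543.0, -24.2, 27.3]
orientation: [2.16, 2.207, 0.035]
force: [-0.7, -6.8, 2.0]
opening: -0.2
```

```bash
python3 st.py -5.52
```

```text
t 7.57 tcp [543.  -24.2  27.3] tip z 19.3 F [-0.7 -6.8  2. ] open -0.2 tilt [ 0.054 -0.021 -0.998]
arc ang -10.6 (pads -27.6..27.6, spacing 11.04) radius err 0.8  toolx 91.2 tangent 90.4 -> yaw cmd 0.013
goal [544.6  -4.5] tool move [19.6  2.  -0.3]
```

play_rows(steps=[[5, 0, 0, 0.022, 0], [5, 0, 0.2, 0.022, 0], [5, 0.2, 0.4, 0.02, 0]])

```text
t: 7.82
tool_pos: [542.3, -14.6, 26.8]
orientation: [2.218, 2.138, 0.022]
force: [-3.7, -33.3, 7.9]
opening: -0.2
```

```bash
python3 st.py -5.52
```

```text
t 7.82 tcp [542.3 -14.6  26.8] tip z 18.8 F [ -3.7 -33.3   7.9] open -0.2 tilt [ 0.053 -0.034 -0.998]
arc ang -8.2 (pads -27.6..27.6, spacing 11.04) radius err 1.7  toolx 87.8 tangent 88.0 -> yaw cmd -0.003
goal [544.6  -4.5] tool move [10.2  1.9 -0.2]
```

play_rows(steps=[[0, 0, -1.5, 0, 0], [1, 0, -1, 0, 0]])

```text
t: 7.98
tool_pos: [541.5, -15.7, 29.2]
orientation: [2.215, 2.137, 0.016]
force: [-0.2, 0.4, -0.0]
opening: 0.1
```

```bash
python3 st.py -5.52
```

```text
t 7.98 tcp [541.5 -15.7  29.2] tip z 21.2 F [-0.2  0.4 -0. ] open 0.1 tilt [ 0.052 -0.038 -0.998]
arc ang -8.5 (pads -27.6..27.6, spacing 11.04) radius err 2.4  toolx 87.9 tangent 88.3 -> yaw cmd -0.007
goal [544.6  -4.5] tool move [11.3  2.7 -0.3]
```

play_rows(steps=[[4, 0.8, 0, 0.016, 0], [4, 0.8, 0, 0.016, 0], [4, 0.8, 0, 0.016, 0]])

```text
t: 8.23
tool_pos: [543.4, -2.8, 28.4]
orientation: [2.272, 2.08, 0.017]
force: [-1.0, -2.3, 4.1]
opening: 0.2
```

```bash
python3 st.py -5.52
```

```text
t 8.23 tcp [543.4  -2.8  28.4] tip z 20.4 F [-1.  -2.3  4.1] open 0.2 tilt [ 0.05  -0.038 -0.998]
arc ang -5.1 (pads -27.6..27.6, spacing 11.04) radius err 1.3  toolx 84.9 tangent 84.9 -> yaw cmd -0.000
goal [544.6  -4.5] tool move [-1.6  1.3  0.1]
```

play_rows(steps=[[0, 0.5, 1.2, 0, 0], [0, 0.5, 0.8, 0, 0]])

```text
t: 8.4
tool_pos: [543.9, -1.8, 27.3]
orientation: [2.272, 2.081, 0.014]
force: [-5.4, -6.3, 12.6]
opening: -0.1
```

```bash
python3 st.py -5.52
```

```text
t 8.4 tcp [543.9  -1.8  27.3] tip z 19.3 F [-5.4 -6.3 12.6] open -0.1 tilt [ 0.047 -0.039 -0.998]
arc ang -4.8 (pads -27.6..27.6, spacing 11.04) radius err 0.9  toolx 84.9 tangent 84.6 -> yaw cmd 0.005
goal [544.6  -4.5] tool move [-2.6  0.9  0.1]
```

play_rows(steps=[[4, 0.3, -0.5, 0.018, 0], [4, 0.3, 0.1, 0.018, 0], [4, 0.3, 0.1, 0.018, 0], [4, 0.3, 0.1, 0.018, 0]])

```text
t: 8.73
tool_pos: [547.0, 15.9, 27.5]
orientation: [2.349, 1.994, 0.017]
force: [-0.1, -2.3, 0.8]
opening: 0.2
```

```bash
python3 st.py 5.52
```

```text
t 8.73 tcp [547.   15.9  27.5] tip z 19.5 F [-0.1 -2.3  0.8] open 0.2 tilt [ 0.047 -0.039 -0.998]
arc ang -0.2 (pads -27.6..27.6, spacing 11.04) radius err 0.2  toolx 80.6 tangent 80.0 -> yaw cmd 0.011
goal [552.1  37.1] tool move [21.8  1.5 -0.6]
```

play_rows(steps=[[4, 0.2, -0.6, 0.018, 0], [4, 0.2, -0.4, 0.018, 0], [3, 0.2, -0.4, 0.018, 0]])

```text
t: 8.98
tool_pos: [547.3, 26.3, 27.2]
orientation: [2.401, 1.931, 0.009]
force: [-1.5, -12.3, 5.1]
opening: -0.1
```

```bash
python3 st.py 5.52
```

```text
t 8.98 tcp [547.3  26.3  27.2] tip z 19.2 F [ -1.5 -12.3   5.1] open -0.1 tilt [ 0.042 -0.043 -0.998]
arc ang 2.5 (pads -27.6..27.6, spacing 11.04) radius err 1.9  toolx 77.6 tangent 77.3 -> yaw cmd 0.004
goal [552.1  37.1] tool move [11.6  2.3 -0.3]
```

play_rows(steps=[[2, 0.6, -1.2, 0.014, 0], [3, 0.6, -0.8, 0.014, 0], [4, 0.6, 0, 0.014, 0]])

```text
t: 9.23
tool_pos: [549.0, 32.9, 28.2]
orientation: [2.44, 1.879, -0.001]
force: [-2.1, -3.1, 4.8]
opening: -0.1
```

```bash
python3 st.py 5.52
```

```text
t 9.23 tcp [549.   32.9  28.2] tip z 20.2 F [-2.1 -3.1  4.8] open -0.1 tilt [ 0.037 -0.049 -0.998]
arc ang 4.3 (pads -27.6..27.6, spacing 11.04) radius err 1.9  toolx 75.2 tangent 75.5 -> yaw cmd -0.007
goal [552.1  37.1] tool move [ 4.9  1.9 -0.1]
```

play_rows(steps=[[4, 0.8, 0, 0.01, 0], [1, 0.8, 1.2, 0, 0], [0, 0.3, 0.8, 0, 0]])

```text
t: 9.48
tool_pos: [551.5, 38.1, 27.2]
orientation: [2.45, 1.867, -0.006]
force: [-4.7, -6.8, 12.3]
opening: 0.0
```

```bash
python3 st.py 5.52
```

```text
t 9.48 tcp [551.5  38.1  27.2] tip z 19.2 F [-4.7 -6.8 12.3] open 0.0 tilt [ 0.034 -0.051 -0.998]
arc ang 5.7 (pads -27.6..27.6, spacing 11.04) radius err 0.8  toolx 74.6 tangent 74.1 -> yaw cmd 0.009
goal [552.1  37.1] tool move [-0.8  0.8  0.1]
```

Pad 4 home. On to pad 5.

play_rows(steps=[[4, 0.3, -0.5, 0.018, 0], [4, 0.3, 0.1, 0.018, 0], [4, 0.3, 0.1, 0.018, 0], [4, 0.3, 0.1, 0.018, 0], [4, 0.3, -0.3, 0.018, 0]])

```text
t: 9.9
tool_pos: [558.2, 59.6, 27.1]
orientation: [2.537, 1.749, -0.005]
force: [-1.5, -6.3, 2.8]
opening: -0.1
```

```bash
python3 st.py 16.56
```

```text
t 9.9 tcp [558.2  59.6  27.1] tip z 19.1 F [-1.5 -6.3  2.8] open -0.1 tilt [ 0.032 -0.051 -0.998]
arc ang 11.6 (pads -27.6..27.6, spacing 11.04) radius err 1.4  toolx 69.1 tangent 68.2 -> yaw cmd 0.015
goal [567.4  76.6] tool move [19.1  2.5 -0.6]
```

play_rows(steps=[[4, 0.5, -0.8, 0.018, 0], [3, 0.5, -0.5, 0.018, 0], [3, 0.5, -0.8, 0.018, 0]])

```text
t: 10.15
tool_pos: [558.9, 67.3, 26.5]
orientation: [2.583, 1.68, -0.021]
force: [-4.5, -15.1, 6.8]
opening: 0.3
```

```bash
python3 st.py 16.56
```

```text
t 10.15 tcp [558.9  67.3  26.5] tip z 18.5 F [ -4.5 -15.1   6.8] open 0.3 tilt [ 0.022 -0.058 -0.998]
arc ang 13.5 (pads -27.6..27.6, spacing 11.04) radius err 3.7  toolx 66.0 tangent 66.3 -> yaw cmd -0.005
goal [567.4  76.6] tool move [11.9  4.  -0.4]
```

play_rows(steps=[[1, 1, -1.6, 0.01, 0], [3, 1.2, -1, 0.014, 0], [4, 1, -0.2, 0.014, 0]])

```text
t: 10.4
tool_pos: [559.0, 68.7, 26.8]
orientation: [2.61, 1.632, -0.047]
force: [-5.6, -19.5, 8.9]
opening: -0.4
```

```bash
python3 st.py 16.56
```

```text
t 10.4 tcp [559.   68.7  26.8] tip z 18.8 F [ -5.6 -19.5   8.9] open -0.4 tilt [ 0.007 -0.07  -0.998]
arc ang 13.8 (pads -27.6..27.6, spacing 11.04) radius err 4.1  toolx 64.0 tangent 66.0 -> yaw cmd -0.036
goal [567.4  76.6] tool move [10.8  4.  -0.5]
```

play_rows(steps=[[0, 0.8, -2, -0.01, 0], [0, 0.8, -1, -0.01, 0]])

```text
t: 10.57
tool_pos: [558.9, 67.6, 28.7]
orientation: [2.594, 1.658, -0.055]
force: [-0.1, 0.9, 0.3]
opening: -0.1
```

```bash
python3 st.py 16.56
```

```text
t 10.57 tcp [558.9  67.6  28.7] tip z 20.7 F [-0.1  0.9  0.3] open -0.1 tilt [ 0.003 -0.072 -0.997]
arc ang 13.5 (pads -27.6..27.6, spacing 11.04) radius err 3.8  toolx 65.1 tangent 66.3 -> yaw cmd -0.020
goal [567.4  76.6] tool move [11.7  3.9 -0.6]
```

play_rows(steps=[[4, 1, -0.4, 0.01, 0], [4, 1.2, -0.4, 0.012, 0], [4, 1.2, -0.2, 0.012, 0]])

```text
t: 10.82
tool_pos: [565.9, 78.4, 28.4]
orientation: [2.625, 1.61, -0.058]
force: [-2.0, -1.9, 3.5]
opening: 0.2
```

```bash
python3 st.py 16.56
```

```text
t 10.82 tcp [565.9  78.4  28.4] tip z 20.4 F [-2.  -1.9  3.5] open 0.2 tilt [ 0.    -0.072 -0.997]
arc ang 16.8 (pads -27.6..27.6, spacing 11.04) radius err 2.2  toolx 63.0 tangent 63.0 -> yaw cmd 0.000
goal [567.4  76.6] tool move [-1.   2.2  0.1]
```

play_rows(steps=[[0, 1, 1.2, 0, 0], [0, 0.8, 0.9, 0, 0]])

```text
t: 10.98
tool_pos: [567.5, 79.6, 27.2]
orientation: [2.627, 1.61, -0.059]
force: [-6.8, -3.3, 12.3]
opening: -0.2
```

```bash
python3 st.py 27.6
```

```text
t 10.98 tcp [567.5  79.6  27.2] tip z 19.2 F [-6.8 -3.3 12.3] open -0.2 tilt [-0.002 -0.071 -0.997]
arc ang 17.3 (pads -27.6..27.6, spacing 11.04) radius err 1.2  toolx 63.0 tangent 62.5 -> yaw cmd 0.007
goal [590.  112.4] tool move [39.4  5.2 -2.4]
```

Pad 5 home. Last pad, keeping slightly higher on the slope.

play_rows(steps=[[4, 0.4, -1, 0.018, 0], [4, 0.4, -0.2, 0.018, 0], [4, 0.4, -0.2, 0.018, 0], [4, 0.4, -0.3, 0.018, 0], [4, 0.4, -0.3, 0.018, 0]])

```text
t: 11.4
tool_pos: [579.0, 98.7, 27.3]
orientation: [2.701, 1.482, -0.058]
force: [-3.8, -4.9, 1.5]
opening: -0.1
```

```bash
python3 st.py 27.6
```

```text
t 11.4 tcp [579.   98.7  27.3] tip z 19.3 F [-3.8 -4.9  1.5] open -0.1 tilt [-0.004 -0.071 -0.997]
arc ang 23.0 (pads -27.6..27.6, spacing 11.04) radius err 1.0  toolx 57.4 tangent 56.8 -> yaw cmd 0.012
goal [590.  112.4] tool move [17.4  1.9 -1. ]
```

play_rows(steps=[[4, 0.6, -1, 0.016, 0], [3, 0.8, -0.9, 0.016, 0], [3, 0.8, -1, 0.014, 0]])

```text
t: 11.65
tool_pos: [581.2, 103.4, 26.8]
orientation: [2.734, 1.415, -0.079]
force: [-5.5, -10.5, 5.1]
opening: -0.0
```

```bash
python3 st.py 27.6
```

```text
t 11.65 tcp [581.2 103.4  26.8] tip z 18.8 F [ -5.5 -10.5   5.1] open -0.0 tilt [-0.017 -0.079 -0.997]
arc ang 24.4 (pads -27.6..27.6, spacing 11.04) radius err 1.7  toolx 54.7 tangent 55.4 -> yaw cmd -0.013
goal [590.  112.4] tool move [12.4  2.  -0.9]
```

play_rows(steps=[[0, 0.6, -1.8, 0, 0], [2, 0.6, -0.8, 0, 0], [4, 0.6, -0.4, 0.012, 0], [4, 0.6, -0.4, 0.012, 0]])

```text
t: 11.98
tool_pos: [582.1, 104.6, 26.7]
orientation: [2.747, 1.379, -0.112]
force: [-8.5, -14.4, 10.6]
opening: 0.1
```

```bash
python3 st.py 27.6
```

```text
t 11.98 tcp [582.1 104.6  26.7] tip z 18.7 F [ -8.5 -14.4  10.6] open 0.1 tilt [-0.035 -0.092 -0.995]
arc ang 24.8 (pads -27.6..27.6, spacing 11.04) radius err 1.7  toolx 53.3 tangent 55.0 -> yaw cmd -0.031
goal [590.  112.4] tool move [10.9  1.7 -1. ]
```

play_rows(steps=[[0, 0.6, -2, -0.01, 0], [0, 0.6, -1.2, -0.01, 0], [4, 0.4, -0.4, 0.01, 0], [4, 0.4, -0.4, 0.01, 0], [4, 0.4, -0.4, 0.01, 0]])

```text
t: 12.4
tool_pos: [592.3, 114.8, 29.4]
orientation: [2.757, 1.359, -0.11]
force: [-0.6, -0.1, -0.4]
opening: -0.2
```

```bash
python3 st.py 27.6
```

```text
t 12.4 tcp [592.3 114.8  29.4] tip z 21.4 F [-0.6 -0.1 -0.4] open -0.2 tilt [-0.035 -0.09  -0.995]
arc ang 28.5 (pads -27.6..27.6, spacing 11.04) radius err -0.4  toolx 52.4 tangent 51.3 -> yaw cmd 0.019
goal [590.  112.4] tool move [-3.3 -0.4  0.3]
```

play_rows(steps=[[-2, 0, 1.5, 0, 0], [0, 0, 1.2, 0, 0], [0, 0, 1, 0, 0]])

```text
t: 12.65
tool_pos: [593.4, 115.0, 27.6]
orientation: [2.757, 1.36, -0.105]
force: [-3.0, -1.5, 8.4]
opening: -0.0
```

```bash
python3 st.py 27.6
```

```text
t 12.65 tcp [593.4 115.   27.6] tip z 19.6 F [-3.  -1.5  8.4] open -0.0 tilt [-0.032 -0.089 -0.995]
arc ang 28.7 (pads -27.6..27.6, spacing 11.04) radius err -1.0  toolx 52.4 tangent 51.1 -> yaw cmd 0.023
goal [590.  112.4] tool move [-4.1 -1.1  0.3]
```

play_rows(steps=[[0, 0, -3, 0, 0], [0, 0, -5, 0, 0], [0, 0, -6, 0, 0], [0, 0, 0, 0, 0]])

```text
t: 12.98
tool_pos: [593.7, 116.7, 42.2]
orientation: [2.757, 1.36, -0.106]
force: [-0.0, -1.1, -0.2]
opening: 0.0
```

```bash
python3 st.py 27.6
python3 - <<'E'
from h import *
a=[cam(n)[0] for n in ("scene","side")]
cv2.imwrite("pics/e.png",np.hstack([cv2.resize(a[0][170:310,200:400],None,fx=2,fy=2.5),cv2.resize(a[1][110:285,270:470],None,fx=2,fy=2)]))
E
```

```text
t 12.98 tcp [593.7 116.7  42.2] tip z 34.2 F [-0.  -1.1 -0.2] open 0.0 tilt [-0.032 -0.089 -0.995]
arc ang 29.1 (pads -27.6..27.6, spacing 11.04) radius err -0.2  toolx 52.5 tangent 50.7 -> yaw cmd 0.030
goal [590.  112.4] tool move [-5.6 -0.3  0.5]
```

View pics/e.png

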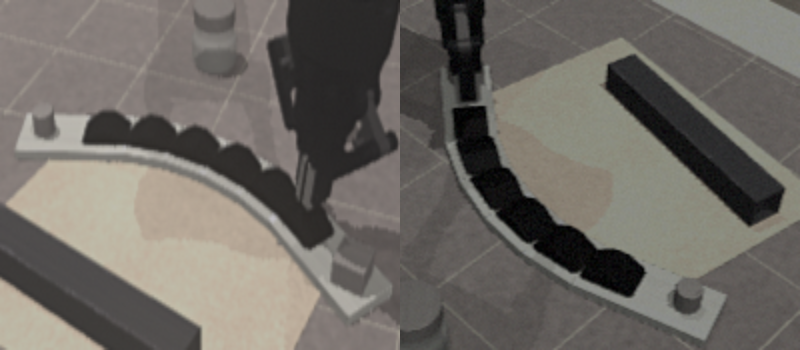

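```bash
cat > ph.py <<'E'
from h import *
L=np.array([[25,-102],[9,-62],[1,-21],[1,21],[9,62],[25,102.]]);A=np.radians(-10.2)
C=L@np.array([[np.cos(A),-np.sin(A)],[np.sin(A),np.cos(A)]]).T+[547.0,16.2]
old=np.load("side_p.npy")
im,zm,K,p,M=cam("side");W=world(zm,K,p,M).reshape(-1,3)
for c in C: print([(len(q),np.median(q[:,2]).round(1)) for P in (old,W) for q in [P[(np.linalg.norm(P[:,:2]-c,axis=1)<6)&(P[:,2]<33)]]])
E
python3 ph.py
```

```text
[(39, np.float64(25.5)), (44, np.float64(20.6))]
[(35, np.float64(25.2)), (38, np.float64(20.0))]
[(31, np.float64(25.6)), (33, np.float64(20.1))]
[(33, np.float64(26.0)), (31, np.float64(19.9))]
[(30, np.float64(25.4)), (26, np.float64(20.2))]
[(24, np.float64(25.9)), (25, np.float64(20.0))]
```

All six pads are down 5–6 mm. Now the hand goes clear.

play_rows(steps=[[0, 0, -20, 0, 0], [0, 0, -25, 0, 0], [0, 0, -25, 0, 0], [0, 0, -25, 0, 0], [0, 0, -25, 0, 0], [0, 0, 0, 0, 0], [0, 0, 0, 0, 0], [0, 0, 0, 0, 0]])

```text
t: 13.8
tool_pos: [593.0, 126.6, 160.0]
orientation: [2.759, 1.361, -0.124]
force: [-1.0, -0.1, 1.3]
opening: -0.3
```

```bash
python3 st.py; python3 ph.py; python3 m.py | grep -E "spool|jar"; python3 fit.py|tail -1; python3 -c "
from bench import ctrl; print(ctrl.hand_in())"
```

```text
t 13.8 tcp [593.  126.6 160. ] tip z 152.0 F [-1.  -0.1  1.3] open -0.3 tilt [-0.045 -0.091 -0.995]
arc ang 30.9 (pads -27.6..27.6, spacing 11.04) radius err 6.7  toolx 52.4 tangent 48.9 -> yaw cmd 0.062
[(39, np.float64(25.5)), (42, np.float64(20.3))]
[(35, np.float64(25.2)), (39, np.float64(20.3))]
[(31, np.float64(25.6)), (35, np.float64(19.9))]
[(33, np.float64(26.0)), (33, np.float64(20.3))]
[(30, np.float64(25.4)), (29, np.float64(20.5))]
[(24, np.float64(25.9)), (21, np.float64(19.7))]
spool (365, 200) [473. 105.  52.] 184 [465.95416266 104.48163792] [34.79810573 34.25186181  7.18951156]
jar (307, 175) [425. -26.  55.] 215 [412.37220213 -32.24373343] [42.83274931 42.45694822  8.27034566]
spool (246, 193) [461. 102.  52.] 324 [462.91344538 103.20328471] [34.78319381 35.32791462  7.59070371]
jar (275, 260) [411. -31.  55.] 651 [409.12011281 -33.52178255] [43.52970431 42.59558515  8.75987839]
from pin/block [548.18091748  17.19980059] -10.266301827799555
the job is handed in; nothing more can be done
Nonefit.py:13: RuntimeWarning: Mean of empty slice.
  m=np.array([T[(k==i)&(d[:,i]<25)][:,:2].mean(0) for i in range(6)])
  ret = um.true_divide(
Traceback (most recent call last):
  File "fit.py", line 14, in <module>
    r,t=rigid(L,m)
        ~~~~~^^^^^
  File "fit.py", line 7, in rigid
    a,b=A.mean(0),B.mean(0);U,_,V=np.linalg.svd((A-a).T@(B-b));r=V.T@np.diag([1,np.sign(np.linalg.det(V.T@U.T))])@U.T
                                  ~~~~~~~~~~~~~^^^^^^^^^^^^^^^
numpy.linalg.LinAlgError: SVD did not converge
```

I ran the closed fingertips along the row from the pin end to the block end in one low pass, pressing all six pads home, then raised the hand clear and handed the job in at about 14 s of the 42 s. `hand_in` gives no verdict, so success rests on the checks below.

- **Pads:** the side-camera depth at the pad centres fell from about 25.5 mm to about 20 mm on all six, roughly 5–6 mm of travel. Each pad also gave a firm 7–13 N when pressed at its centre.
- **Contact force:** I only saw it at the end of each move. The highest reading was about 34 N at the wrist, when the fingertips caught on the slope of pad 3. They also caught on pads 5 and 6 (about 22 N and 20 N). Each time I raised them 2–3 mm, and the force reading dropped to about zero before I moved on. They may briefly have lost contact, but they stayed well under the 65 mm height limit.
- **Loose items:** the spool and jar measured within about 1 mm of where they started.
- **Failed check:** the final measurement of the weight did not run, because the script crashed once the pads were down. The hand stayed about 100 mm from it, and it looked unmoved in the last picture.
- **Tool tilt:** the tool drifted to about 0.1 rad off vertical during the pass. The moves could not correct this.

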